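Pack the two job trays for the morning

ROBOT

A 6-joint arm with a two-finger parallel gripper is mounted at the origin on the work surface; the furniture and walls round the work are solid. World frame = base frame: x ahead of the robot, y to its left, z up, the work surface at z = 0. Lengths are in m, angles in rad, forces in N, time in s.
With the tool pointing down it reaches from about 0.375 to 0.9 m from the base axis. Payload 3.1 kg.
Tool frame: the origin (TCP) lies between the finger pads; the fingertips stand robot.finger_overhang ahead of it and the grasp point (between the pads) lies 3 mm ahead of it (robot.finger_overhang is the distance from the TCP to the fingertips, in m); z points along the fingers, y is the line along which they close (so a half turn about z gives the same grasp; the last joint's range is limited). The gripper opens to 87 mm and grips with 3 to 60 N. Pads are 19 mm wide; open, the fingers measure 117 mm over their backs; the gripper's body (75 mm by 190 mm) begins 51 mm behind the grasp point.
Start: joints at [1.147, 0.527, 1.433, -0, 1.181, -0.178], TCP at [0.152, 0.606, 0.21] pointing down, gripper open.
Joint ranges: [-3.08, 3.08], [-0.75, 2.2], [0.22, 2.44], [-1.43, 4.57], [0, 2.65], [-2.85, 2.85]. Speed limits (rad/s): [2.79, 2.79, 3.14, 3.14, 3.14, 3.14].

INTERFACE

Orientations are given as a unit quaternion [x, y, z, w].
In Python, from rig import get_obs, vision, hand_in, nets, robot gives the robot as it stands.
- The arm moves only by the tool apply_moves, never from a script. Its argument "series" is a list of rows, each an object with "offset": the shift along the world's x, y, z in cm, a list of three; "rot": the turn, a rotation vector about the world's x, y, z in degrees, a list of three. A call has 1 to 20 rows; each row is the pose to reach, as a shift and turn from the pose commanded when the call began; what a row does not reach only later rows make up. A row lasts 1/10 s, in which the tool goes at most 50 mm and 8.59 degrees, less where a joint would pass 70% of its speed; a pose out of reach is approached as far as the arm can. A call with a gripper value outside its range is refused whole. "hand" is the opening, from 0 (shut) to 1 (fully open), set as the call begins (left out, the last holds). The fingers move at their own pace and stop on an object; "newtons" is the grip in N (left out, the last holds). Time passes only in rows, so rows that repeat a pose let the fingers close. It gives the time, the measured TCP pose, the force, the opening and the grip force at its end, in the units of the state.
- get_obs(): the state, without advancing time (a new reading comes with each control period).
- vision.camera(name): name is "side" or "top" or "wrist"; returns the picture (400x640x3 uint8, red, green, blue); there is no depth.
- vision.calibration(name): a dict with "K" (3x3 intrinsics, pixels), "R" (3x3) and "t" (3): a world point X has camera coordinates R X + t. Camera axes: x right, y down, z forward; pixel columns grow to the right and rows downward; lengths in m; the calibration is good to about 2 mm. The wrist camera is an equidistant fisheye: a pixel r from the principal point sees the ray r / f radians off the axis. A picture is of the moment at which its call begins: read the wrist's pose just before it. calibration takes no time and is no camera call; for the wrist camera it gives the pose at the moment of the call.
- hand_in(): hands the job in; it is judged then, once.
Trained networks look in the newest picture that a camera, given by its name, has taken for a name from the list of things; names that differ only in an ending like _2 or _b are one class to them, and where a whole thing is asked for, a point or a joint stands for the part that bears it (a point fixed in the world has none). Each returns a list of dicts, best first, with "conf" (0 to 1); they miss things now and then, are a little off and sometimes report something else, mostly with a low value. They report only what shows in the picture. A call takes as long as a camera call. They do not tell look-alikes from the thing itself.
- nets.search_frame(camera, query): "centre" ([x, y, z] in m, in world coordinates, good to about 4 mm: the middle of the surface that is visible of it).
- nets.spot_point(camera, query): "centre" ([x, y, z] in m, in world coordinates, good to about 4 mm: a listed point, or the origin of a listed thing).
The state is a dict: "time": time; "q": joint angles; "joint_velocities": joint speeds; "joint_torque": joint torques, N m; "position": TCP position; "tool_rot": TCP orientation; "ft_force": force on the tool from outside, world axes, zero at the start; "moment": the same for the moment, N m; "grip_width": finger opening in m; "grip_force": force on a finger pad.
Only numpy, scipy, OpenCV 4.12 (cv2) and the standard library are available. Lean on these libraries where they do the work, as an engineer would, in place of code of your own. Each camera call takes 0.05 s, during which the arm holds its last target. There are 200 camera calls.

TASK

Pack the two job trays: in the green tray pile the brown carton of screws, the blue-lidded tin on the carton and the red hex-key set on the tin; in the yellow tray the long cork sanding block with the small wooden cube on it. Lay the carton and the sanding block in the middle of their trays, along the long side, and put each other thing flat and centred on the one below. Leave the orange tape measure and the black star knob where they are.

Things in the scene. Friction and masses are not known exactly. Their poses are not given: they have to be found in the camera images.
- green_tray: flat plywood tray with a bright green floor and pale wooden lips, fixed to the table; outside 160 (its x) x 128 (its y) mm, so its long side runs along its x; floor 5 mm thick, a lip 6 mm thick and 10 mm high all round (inside 148 x 116 mm). Origin: centre of the underside, on the table top; z up.
- yellow_tray: flat plywood tray with a bright yellow floor and pale wooden lips, fixed to the table; outside 160 (its x) x 128 (its y) mm, so its long side runs along its x; floor 5 mm thick, a lip 6 mm thick and 10 mm high all round (inside 148 x 116 mm). Origin: centre of the underside, on the table top; z up.
- screw_carton: small brown carton with a green and white label, lid shut; 56 (x) x 96 (y) x 52 (z) mm, flat top; grasp across the 56 mm (its x). Loose, upright. Origin: centre of the underside; z up.
- blue_tin: round flat clear tin with a blue lid, 67 mm across, 34 mm high, flat top; grasp across it. Loose, upright. Origin: centre of the underside; z up.
- hex_key_set: red folding hex-key set, 29 (x) x 99 (y) x 22 (z) mm; stands on the edges of its two red side plates; grasp across the 29 mm (its x). Loose, upright. Origin: centre of the underside; z up.
- cork_block: brown sanding block, cork wrapped in abrasive, the long brown block; 61 (x) x 112 (y) mm, top 33 mm above its origin; grasp across its x. Loose, lying flat. Origin: centre of the underside, 1 mm below the face it rests on; z up.
- wood_cube: small timber offcut, nearly a cube, 52 (x) x 56 (y) x 45 (z) mm; grasp across either. Loose, upright. Origin: centre of the underside; z up.
- orange_tape: orange and black tape measure, 36 (x) x 76 (y) x 63 (z) mm, standing upright; not to be moved. Loose, upright. Origin: centre of the underside; z up.
- black_knob: black star knob with a steel stud pointing up, 37 mm across, 42 mm high; not to be moved. Loose, upright. Origin: centre of the underside; z up.
There are look-alikes about, which are no part of the job. Of the things like the wood_cube, leave any that is turquoise; of the rest the larger one is meant. There is more than one size of the hex_key_set; the one meant has the size given above.

How it is judged:
At the end, for the whole second after the job is handed in: Carton and sanding block on the floor of the green and the yellow tray, within 15 mm of its middle, lengthwise within 0.25 rad; tin on carton, hex keys on tin, cube on block, each within 12 mm of centre; all level (0.12 rad), seated (7 mm) and at rest (horizontal distance between screw_carton and green_tray below 0.015 m and z of screw_carton in the frame of green_tray between -0.002 and 0.012 m and angle between each of screw_carton, blue_tin, hex_key_set, cork_block, wood_cube's own z axis and vertical below 0.12 rad and linear speed of each of screw_carton, blue_tin, hex_key_set, cork_block, wood_cube below 0.02 m/s and angular speed of each of screw_carton, blue_tin, hex_key_set, cork_block, wood_cube below 0.2 rad/s and horizontal distance between blue_tin and screw_carton below 0.012 m and z of blue_tin in the frame of screw_carton between 0.045 and 0.059 m and horizontal distance between hex_key_set and blue_tin below 0.012 m and z of hex_key_set in the frame of blue_tin between 0.027 and 0.041 m and horizontal distance between cork_block and yellow_tray below 0.015 m and z of cork_block in the frame of yellow_tray between -0.003 and 0.011 m and horizontal distance between wood_cube and cork_block below 0.012 m and z of wood_cube in the frame of cork_block between 0.026 and 0.04 m and angle between the y axis of screw_carton and the x axis of green_tray, either way round below 0.25 rad and angle between the y axis of cork_block and the x axis of yellow_tray, either way round below 0.25 rad); the robot touches nothing.
It fails at once if the orange tape measure is moved by more than 25 mm (distance of orange_tape from where it was at the start of the episode above 0.025 m).
It fails at once if the black star knob is moved by more than 25 mm (distance of black_knob from where it was at the start of the episode above 0.025 m).
It also fails if it takes over 144 s, if anything falls off the work surface, if the arm or the gripper's body presses on something with over 40 N, if the wrist force passes 120 N, or if a joint passes its speed limit or range.

## Working session

There is one attempt and no reset: what is moved stays moved. The work goes in short steps, Python scripts to look and compute and a tool call to move; the robot and the scene stay as the last step left them, time stands still between calls to the robot, and variables do not carry over. Pictures are saved under pics/ and viewed, at most 14 in all, crops included, and the job is handed in when it is done.

Besides the shell and the picture viewer there is one more tool, called after ">>>" by a JSON object that holds its "method" and its "body". apply_moves: Moves the arm, as the interface text tells. Its arguments: {"type":"object","properties":{"series":{"type":"array"},"hand":{"type":"number"},"newtons":{"type":"number"}},"required":["series"]}

```bash
ls; mkdir -p pics; python3 - <<'E'
from rig import get_obs, vision, nets, robot
import cv2, numpy as np
np.set_printoptions(precision=3,suppress=True)
print(robot.finger_overhang)
for c in ["top","side"]:
    im=vision.camera(c); cv2.imwrite(f"pics/{c}0.png",im[:,:,::-1])
    for n in ["green_tray","yellow_tray","screw_carton","blue_tin","hex_key_set","cork_block","wood_cube","orange_tape","black_knob"]:
        r=nets.spot_point(c,n)
        k=vision.calibration(c)
        for d in r:
            X=np.array(d["centre"]);p=k["K"]@(k["R"]@X+k["t"]);print(c,n,round(d["conf"],2),X,(p[:2]/p[2]).round())
o=get_obs();print(o["time"],o["position"],o["tool_rot"],o["grip_width"])
E
```

```text
pics
0.022
top green_tray 0.79 [ 0.624  0.287 -0.001] [287. 136.]
top yellow_tray 0.74 [ 0.628 -0.056  0.   ] [394. 133.]
top yellow_tray 0.15 [0.626 0.117 0.002] [340. 134.]
top screw_carton 0.71 [ 0.467  0.428 -0.002] [243. 185.]
top blue_tin 0.95 [ 0.624  0.115 -0.001] [341. 135.]
top hex_key_set 0.64 [ 0.437 -0.063  0.001] [398. 192.]
top hex_key_set 0.59 [ 0.17   0.3   -0.001] [283. 280.]
top cork_block 0.67 [ 0.438  0.049 -0.004] [363. 192.]
top wood_cube 0.92 [ 0.443  0.192 -0.   ] [318. 191.]
top wood_cube 0.74 [ 0.332  0.318 -0.005] [278. 227.]
top wood_cube 0.65 [ 0.353  0.165 -0.002] [326. 219.]
top orange_tape 0.5 [0.451 0.302 0.   ] [282. 189.]
top black_knob 0.66 [0.612 0.445 0.001] [238. 140.]
side green_tray 0.58 [0.623 0.285 0.003] [224. 209.]
side yellow_tray 0.62 [ 0.636 -0.05  -0.003] [293. 174.]
side screw_carton 0.58 [ 0.463  0.425 -0.002] [238. 249.]
side blue_tin 0.8 [ 0.627  0.118 -0.003] [263. 191.]
side hex_key_set 0.72 [ 0.16   0.299 -0.001] [400. 258.]
side hex_key_set 0.6 [ 0.44  -0.062 -0.001] [351. 182.]
side cork_block 0.68 [0.438 0.045 0.001] [335. 193.]
side wood_cube 0.77 [0.352 0.158 0.001] [345. 213.]
side wood_cube 0.6 [ 0.328  0.316 -0.005] [322. 244.]
side wood_cube 0.59 [ 0.44   0.188 -0.005] [307. 213.]
side orange_tape 0.7 [ 0.454  0.305 -0.002] [276. 228.]
side black_knob 0.72 [0.613 0.444 0.   ] [179. 236.]
1.0 [0.152 0.606 0.21 ] [0.123 0.992 0.    0.   ] 0.08684313696728378
```

```bash
python3 - <<'E'
import cv2
a=cv2.imread("pics/top0.png")[90:310,200:440]; cv2.imwrite("pics/topc.png",cv2.resize(a,None,fx=2.7,fy=2.7,interpolation=cv2.INTER_CUBIC))
E
```

```text
(no output)
```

View pics/topc.png

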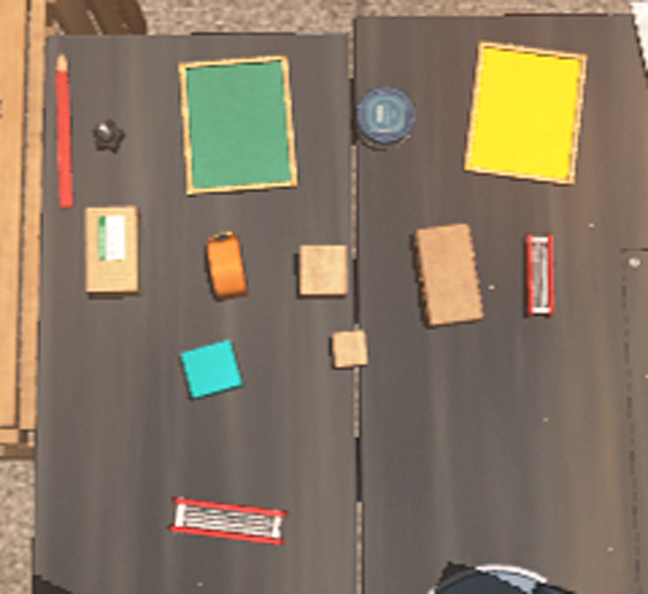

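View pics/side0.png

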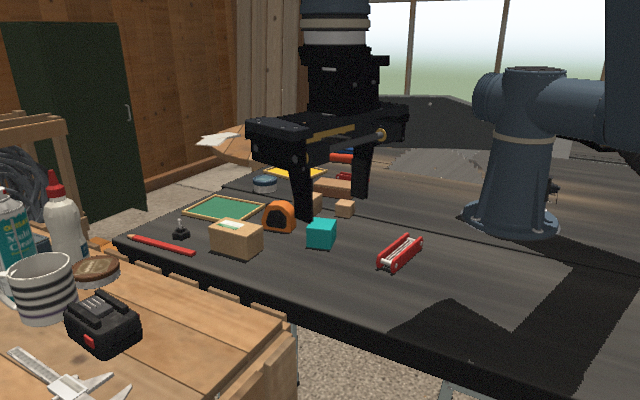

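Top crop: the hex sets are at crop (228,520), about 130 mm long, and (540,275), about 98 mm. I take the right one. The cubes are the large wood one at (323,270), the small wood one at (350,348) and the turquoise one at (211,368). I take the large wood one. There is only one carton (112,250), one tin (385,116) and one cork block (448,274). Next I fit box silhouettes for exact poses and check the choices in a close crop.

```bash
cat > fit.py <<'E'
import cv2, numpy as np
from scipy.optimize import minimize
from rig import vision
SIZE=dict(green_tray=(160,128,12),yellow_tray=(160,128,12),screw_carton=(56,96,52),blue_tin=(67,67,34),hex_key_set=(29,99,22),
 cork_block=(61,112,32),wood_cube=(52,56,45),orange_tape=(36,76,63),black_knob=(37,37,42))
S=6
def proj(k,X):
    p=(X@k["R"].T+k["t"])@k["K"].T; return p[:,:2]/p[:,2:]
def corners(x,y,yaw,s,z0=0.,rnd=False):
    if rnd: a=np.arange(0,2*np.pi,.2); P=np.c_[np.cos(a),np.sin(a)]*s[0]/2
    else:
        P=np.array([[1,1],[1,-1],[-1,-1],[-1,1]])*np.array(s[:2])/2
    c,n=np.cos(yaw),np.sin(yaw); P=P@np.array([[c,n],[-n,c]])/1000+[x,y]
    return np.vstack([np.c_[P,np.full(len(P),z)] for z in (z0,z0+s[2]/1000)])
def fit(im,k,name,x,y,z0=0.,yaws=np.arange(-1.5,1.5,.3),thr=38):
    s=SIZE[name]; rnd=name=="blue_tin"
    u,v=proj(k,np.array([[x,y,z0]]))[0].round().astype(int); w=36
    c=im[v-w:v+w,u-w:u+w].astype(np.float32)
    big=cv2.resize(c,None,fx=S,fy=S,interpolation=cv2.INTER_CUBIC)
    m=(np.linalg.norm(big-np.median(c.reshape(-1,3),0),axis=2)>thr).astype(np.uint8) if name[-4:]!="tray" else (big.max(2)-big.min(2)>35).astype(np.uint8)
    m=cv2.morphologyEx(m,cv2.MORPH_CLOSE,np.ones((25,25),np.uint8))
    n,l,st,ce=cv2.connectedComponentsWithStats(m)
    i=min(range(1,n),key=lambda i:np.hypot(*(ce[i]-w*S))-.1*st[i,4]**.5); m=(l==i).astype(np.uint8)
    def hull(p): return cv2.convexHull(((proj(k,corners(*p,s,z0,rnd))-[u-w-.5,v-w-.5])*S).astype(np.int32))
    def cost(p):
        q=np.zeros_like(m); cv2.fillConvexPoly(q,hull(p),1); return -np.sum(q&m)/np.sum(q|m)
    best=min((minimize(cost,[x,y,a],method="Nelder-Mead",options=dict(initial_simplex=np.array([[x,y,a],[x+.01,y,a],[x,y+.01,a],[x,y,a+.2]]))) for a in ([0] if rnd else yaws)),key=lambda r:r.fun)
    vis=np.clip(big,0,255).astype(np.uint8)[:,:,::-1].copy(); cv2.drawContours(vis,[hull(best.x)],-1,(255,0,255),1)
    return best.x,-best.fun,vis
E
python3 - <<'E'
from fit import *
im=vision.camera("top");k=vision.calibration("top")
print(-k["R"].T@k["t"])
L=dict(green_tray=(.624,.287),yellow_tray=(.630,-.054),screw_carton=(.465,.427),blue_tin=(.625,.116),hex_key_set=(.438,-.062),cork_block=(.438,.047),wood_cube=(.442,.19),orange_tape=(.452,.303))
V=[]
for n,(x,y) in L.items():
    p,i,v=fit(im,k,n,x,y); print(n,p[:2].round(4),np.degrees(p[2]).round(1),round(i,3)); V.append(cv2.resize(v,(200,200)))
cv2.imwrite("pics/fit0.png",np.vstack([np.hstack(V[:4]),np.hstack(V[4:])]))
E
```

```text
[0.22613883 0.19767536 1.31707198]
green_tray [0.5876 0.3389] 180.4 -163351050445947.53
yellow_tray [ 0.5939 -0.0013] -1.0 -118345463416838.94
screw_carton [0.4891 0.5344] -181.9 -0.0
blue_tin [0.6845 0.2044] -63.0 -0.0
hex_key_set [ 0.4047 -0.0153] -78.3 -0.0
cork_block [0.4621 0.1544] -181.9 -0.0
wood_cube [0.5053 0.24  ] -120.3 -0.0
orange_tape [0.4587 0.3497] -97.4 -0.0fit.py:26: RuntimeWarning: overflow encountered in scalar negative
  q=np.zeros_like(m); cv2.fillConvexPoly(q,hull(p),1); return -np.sum(q&m)/np.sum(q|m)
```

View pics/fit0.png

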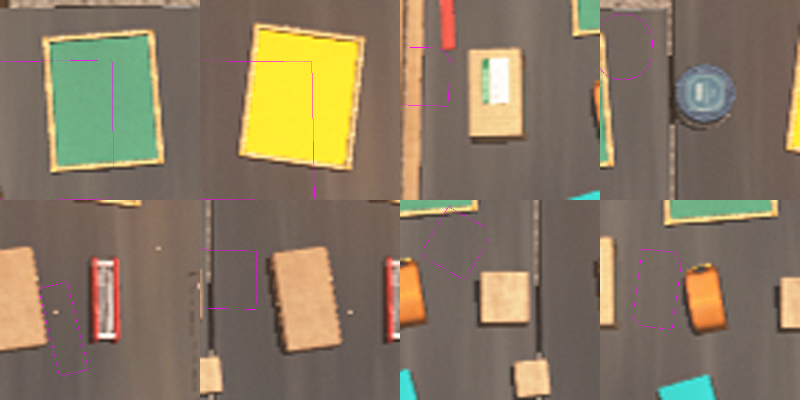

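The crops show every candidate centred: the 99 mm hex set, the cork block and the large wooden cube. The fit failed on an unsigned-integer negation, so I'm fixing that.

```bash
sed -i 's#return -np.sum(q&m)/np.sum(q|m)#return -float(np.sum(q\&m))/float(np.sum(q|m))#' fit.py
python3 - <<'E'
from fit import *
im=cv2.imread("pics/top0.png")[:,:,::-1];k=vision.calibration("top")
L=dict(green_tray=(.624,.287),yellow_tray=(.630,-.054),screw_carton=(.465,.427),blue_tin=(.625,.116),hex_key_set=(.438,-.062),cork_block=(.438,.047),wood_cube=(.442,.19),orange_tape=(.452,.303))
V=[]
for n,(x,y) in L.items():
    p,i,v=fit(im,k,n,x,y); print(n,p[:2].round(4),np.degrees(p[2]).round(1),round(i,3)); V.append(cv2.resize(v,(200,200)))
cv2.imwrite("pics/fit1.png",np.vstack([np.hstack(V[:4]),np.hstack(V[4:])]))
E
```

```text
green_tray [0.6229 0.2859] 3.8 0.977
yellow_tray [ 0.6192 -0.08  ] 84.2 0.627
screw_carton [0.4663 0.4268] -87.4 0.923
blue_tin [0.6233 0.1181] 4.3 0.563
hex_key_set [ 0.4365 -0.0611] 87.1 0.871
cork_block [0.437  0.0452] -82.7 0.902
wood_cube [0.4424 0.1792] 5.9 0.458
orange_tape [0.4471 0.2978] -82.2 0.812
```

View pics/fit1.png

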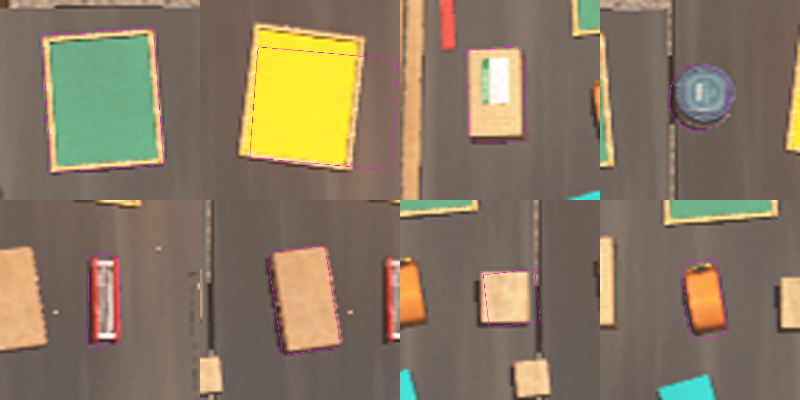

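```bash
python3 - <<'E'
import fit as F
from fit import *
im=cv2.imread("pics/top0.png")[:,:,::-1];k=vision.calibration("top")
# suppress greyish background: keep only strongly coloured pixels
R=im[...,0].astype(int)-im[...,2]
V=[]
for n,x,y,t in (("yellow_tray",.63,-.054,38),("wood_cube",.442,.19,25),("blue_tin",.625,.116,None)):
    sel=R>t if t else R<-8
    j=np.where(sel[...,None],im,np.uint8([60,60,60])).copy()
    if n=="yellow_tray": j[sel]=[255,255,0]
    p,i,v=fit(j,k,n,x,y,thr=30); print(n,p[:2].round(4),np.degrees(p[2]).round(1),round(i,3)); V.append(cv2.resize(v,(200,200)))
cv2.imwrite("pics/fit2.png",np.hstack(V))
E
```

```text
yellow_tray [ 0.6332 -0.0564] -7.3 0.76
wood_cube [0.4448 0.1859] -0.7 0.784
blue_tin [0.6282 0.1122] 2.3 0.834
```

View pics/fit2.png

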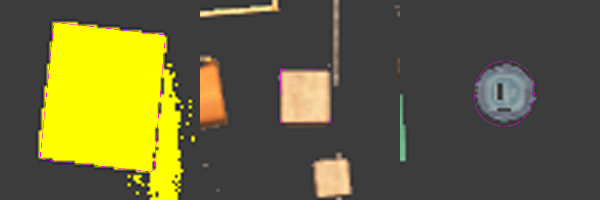

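The fits agree with the nets to within about 4 mm. I start with the cork block: hover over it and check with the wrist camera.

>>> {"method": "apply_moves", "body": {"series": [{"offset": [7,-14,0],"rot": [0,0,5]},{"offset": [7,-14,0],"rot": [0,0,8]},{"offset": [7,-14,0],"rot": [0,0,12]},{"offset": [14,-28,0],"rot": [0,0,16]},{"offset": [14,-28,0],"rot": [0,0,21.4]},{"offset": [14,-28,0],"rot": [0,0,21.4]},{"offset": [21,-42,0],"rot": [0,0,21.4]},{"offset": [21,-42,0],"rot": [0,0,21.4]},{"offset": [21,-42,0],"rot": [0,0,21.4]},{"offset": [21,-42,0],"rot": [0,0,21.4]},{"offset": [28.5,-56,0],"rot": [0,0,21.4]},{"offset": [28.5,-56,0],"rot": [0,0,21.4]},{"offset": [28.5,-56,0],"rot": [0,0,21.4]},{"offset": [28.5,-56,0],"rot": [0,0,21.4]},{"offset": [28.5,-56,0],"rot": [0,0,21.4]},{"offset": [28.5,-56,0],"rot": [0,0,21.4]}], "hand": 1, "newtons": 25}}

```text
time: 2.65
position: [0.4359, 0.0469, 0.2097]
tool_rot: [-0.064, 0.998, 0.0, -0.001]
ft_force: [-1.0, -0.9, 0.3]
grip_width: 0.0868
grip_force: 0.0
```

```bash
cat > look.py <<'E'
from rig import get_obs, vision, nets
import numpy as np, cv2, sys
from scipy.spatial.transform import Rotation as Ro
np.set_printoptions(precision=4,suppress=True)
def state():
    o=get_obs(); R=Ro.from_quat(o["tool_rot"]).as_matrix()
    print("t",round(o["time"],2),"tcp",np.array(o["position"]),"yaw_y",np.degrees(np.arctan2(R[1,1],R[0,1])).round(1),"zax",R[:,2],"w",round(o["grip_width"],4),"f",np.round(o["ft_force"],1))
if __name__=="__main__":
    state(); im=vision.camera(sys.argv[1])
    if sys.argv[2]!="-": cv2.imwrite("pics/"+sys.argv[2],im[:,:,::-1])
    for n in sys.argv[3:]:
        for d in nets.spot_point(sys.argv[1],n): print(n,round(d["conf"],2),np.array(d["centre"]))
E
python3 look.py wrist w1.png cork_block hex_key_set wood_cube yellow_tray blue_tin green_tray; python3 -c "
from rig import vision;print(vision.calibration('wrist'))"
```

```text
t 2.65 tcp [0.4359 0.0469 0.2097] yaw_y 97.3 zax [-0.0016  0.0008 -1.    ] w 0.0868 f [-1.  -0.9  0.3]
hex_key_set 0.84 [ 0.4368 -0.0613 -0.0026]
hex_key_set 0.58 [ 0.1573  0.2983 -0.0023]
wood_cube 0.93 [0.3486 0.1565 0.0008]
wood_cube 0.71 [ 0.3327  0.3163 -0.0023]
wood_cube 0.67 [ 0.4441  0.1889 -0.0006]
wood_cube 0.33 [ 0.6372 -0.0522  0.002 ]
blue_tin 0.63 [ 0.625   0.1119 -0.0003]
{'K': array([[309.70691629,   0.        , 318.76111318],
       [  0.        , 309.70691629, 192.18957261],
       [  0.        ,   0.        ,   1.        ]]), 'R': array([[-0.12921097,  0.99161623,  0.00133145],
       [ 0.94586747,  0.12284639,  0.30040554],
       [ 0.29772344,  0.04007506, -0.95381064]]), 't': array([ 0.01037109, -0.45546138,  0.25894815])}
```

View pics/w1.png

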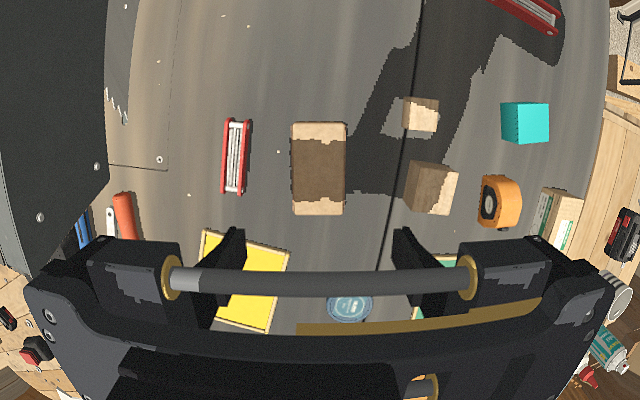

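Wrist view: the cork block at about (319,168) is upright in the image and centred between the fingers (232 and 405). The hex set is at (234,155) and the large cube at (432,188). Now I descend and grasp.

>>> {"method": "apply_moves", "body": {"series": [{"offset": [0,0,-4],"rot": [0,0,0]},{"offset": [0,0,-8],"rot": [0,0,0]},{"offset": [0,0,-12],"rot": [0,0,0]},{"offset": [0,0,-14],"rot": [0,0,0]},{"offset": [0,0,-16],"rot": [0,0,0]},{"offset": [0,0,-17.5],"rot": [0,0,0]},{"offset": [0,0,-18.2],"rot": [0,0,0]},{"offset": [0,0,-18.2],"rot": [0,0,0]},{"offset": [0,0,-18.2],"rot": [0,0,0]}]}}

```text
time: 3.9
position: [0.4374, 0.0463, 0.0283]
tool_rot: [-0.064, 0.998, -0.0, 0.0]
ft_force: [-0.5, -0.2, 1.1]
grip_width: 0.0869
grip_force: 0.0
```

>>> {"method": "apply_moves", "body": {"series": [{"offset": [0,0,0],"rot": [0,0,0]},{"offset": [0,0,0],"rot": [0,0,0]},{"offset": [0,0,0],"rot": [0,0,0]},{"offset": [0,0,0],"rot": [0,0,0]},{"offset": [0,0,0],"rot": [0,0,0]},{"offset": [0,0,0],"rot": [0,0,0]},{"offset": [0,0,0],"rot": [0,0,0]},{"offset": [0,0,0],"rot": [0,0,0]}], "hand": 0, "newtons": 25}}

```text
time: 4.7
position: [0.437, 0.0462, 0.0279]
tool_rot: [-0.064, 0.998, -0.0, -0.0]
ft_force: [-0.1, 0.7, 0.2]
grip_width: 0.0311
grip_force: 0.0
```

```bash
python3 look.py wrist w2.png cork_block
```

```text
t 4.7 tcp [0.437  0.0462 0.0279] yaw_y 97.3 zax [-0. -0. -1.] w 0.0311 f [-0.1  0.7  0.2]
cork_block 0.85 [ 0.4388  0.0441 -0.005 ]
```

View pics/w2.png

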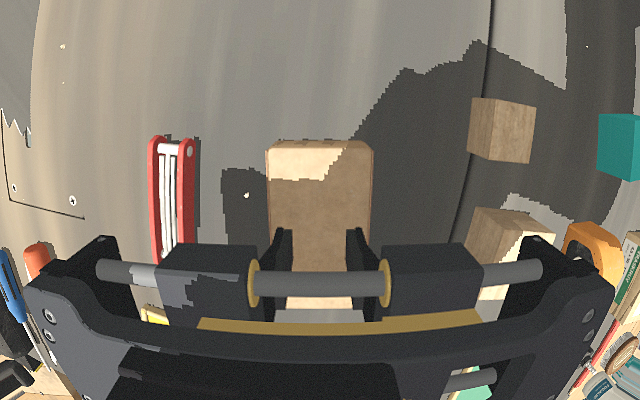

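```bash
cat >> look.py <<'E'
def fish(k,X):
    c=(np.atleast_2d(X)@k["R"].T+k["t"]); r=np.linalg.norm(c[:,:2],axis=1); th=np.arctan2(r,c[:,2])
    return k["K"][[0,1],[2,2]]+309.707*(th/r)[:,None]*c[:,:2]
E
python3 - <<'E'
from look import *
from fit import corners
k=vision.calibration("wrist");o=get_obs()
p=np.array(o["position"])
print("cam",-k["R"].T@k["t"])
y=np.array([np.cos(np.radians(97.3)),np.sin(np.radians(97.3)),0])
for z in (.04,.0279,.006): 
  for s in (-1,1): print("pad",z,s,fish(k,[p[0],p[1],z]+s*.0155*y))
print("block z=32 top",fish(k,corners(.437,.046,np.radians(-82.7),(61,112,32))).round())
E
```

```text
cam [0.3554 0.0346 0.2017]
pad 0.04 -1 [[293.854  243.6052]]
pad 0.04 1 [[346.8721 243.5634]]
pad 0.0279 -1 [[295.2634 234.7836]]
pad 0.0279 1 [[345.2294 234.7527]]
pad 0.006 -1 [[297.4637 221.1262]]
pad 0.006 1 [[342.6651 221.1089]]
block z=32 top [[281. 284.]
 [273. 138.]
 [366. 138.]
 [359. 283.]
 [276. 309.]
 [265. 146.]
 [375. 146.]
 [364. 309.]]
```

The wrist view shows the block still at (319,225), with the fingers (291 and 346) narrower than the block. They look as if they are over or inside it. I'll check the real fingertip height from the side.

```bash
python3 - <<'E'
from look import *
im=vision.camera("side"); k=vision.calibration("side")
from fit import proj,corners
print(proj(k,np.array([[.437,.046,.006],[.437,.046,.032],[.437,.046,.079]])).round())
print(proj(k,corners(.437,.046,np.radians(-82.7),(61,112,32))).round())
c=im[120:240,260:420,::-1]; cv2.imwrite("pics/s2.png",cv2.resize(c,None,fx=5,fy=5,interpolation=cv2.INTER_CUBIC))
E
```

```text
[[335. 191.]
 [335. 182.]
 [335. 166.]]
[[320. 187.]
 [358. 192.]
 [351. 200.]
 [312. 194.]
 [320. 176.]
 [358. 181.]
 [351. 189.]
 [312. 183.]]
```

View pics/s2.png

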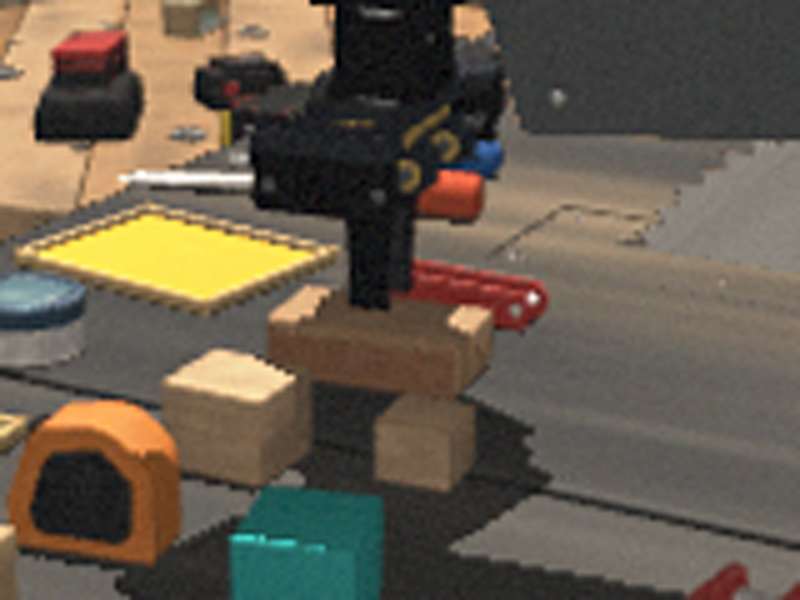

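```bash
python3 - <<'E'
from look import *
k=vision.calibration("wrist");o=get_obs(); p=np.array(o["position"]);R=Ro.from_quat(o["tool_rot"]).as_matrix()
for z in (-.03,-.01,.0,.01,.022):
  print(z,[fish(k,p+R@[sx*.0095,sy*w,z]).round()[0].tolist() for w in(.0155,.0435) for sy in (-1,1) for sx in (-1,1)])
im=cv2.imread("pics/w1.png"); a=im[190:310,190:450]; b=cv2.imread("pics/w2.png")[190:310,190:450]
cv2.imwrite("pics/ft.png",cv2.resize(np.vstack([a,b]),None,fx=2.4,fy=2.4,interpolation=cv2.INTER_CUBIC))
E
```

```text
-0.03 [[292.0, 274.0], [291.0, 243.0], [349.0, 274.0], [350.0, 243.0], [242.0, 272.0], [238.0, 242.0], [399.0, 272.0], [402.0, 242.0]]
-0.01 [[295.0, 256.0], [294.0, 227.0], [346.0, 256.0], [347.0, 227.0], [249.0, 255.0], [246.0, 227.0], [391.0, 255.0], [394.0, 227.0]]
0.0 [[296.0, 248.0], [295.0, 221.0], [345.0, 248.0], [346.0, 221.0], [252.0, 248.0], [250.0, 220.0], [388.0, 247.0], [391.0, 220.0]]
0.01 [[297.0, 241.0], [296.0, 215.0], [344.0, 241.0], [344.0, 215.0], [255.0, 241.0], [253.0, 214.0], [385.0, 241.0], [387.0, 214.0]]
0.022 [[298.0, 234.0], [297.0, 208.0], [342.0, 234.0], [343.0, 208.0], [258.0, 233.0], [256.0, 208.0], [382.0, 233.0], [384.0, 208.0]]
```

View pics/ft.png

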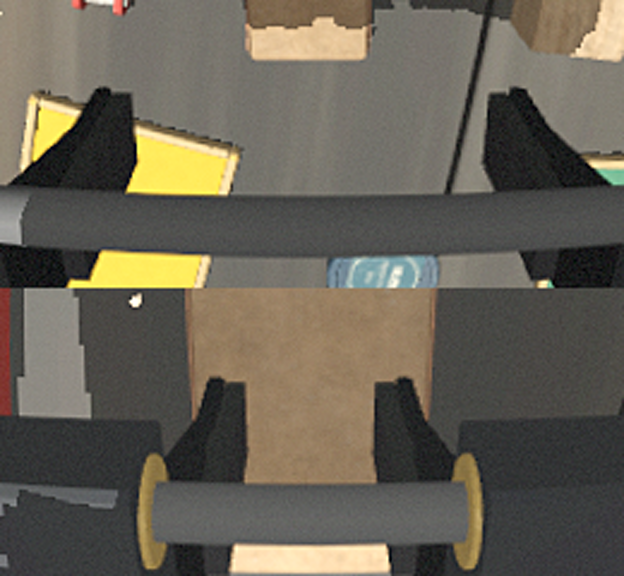

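The fingertips show at (245,229) in w1, and again at the same depth in w2. That matches tips about 10 mm behind the reported TCP, not 22 mm ahead of it. The tips are therefore about 38 mm up, above the block, as the side view also suggests. I'll open, creep down and watch the force.

>>> {"method": "apply_moves", "body": {"series": [{"offset": [0,0,0],"rot": [0,0,0]},{"offset": [0,0,0],"rot": [0,0,0]},{"offset": [0,0,0],"rot": [0,0,0]},{"offset": [0,0,0],"rot": [0,0,0]},{"offset": [0,0,0],"rot": [0,0,0]},{"offset": [0,0,0],"rot": [0,0,0]},{"offset": [0,0,0],"rot": [0,0,0]},{"offset": [0,0,0],"rot": [0,0,0]},{"offset": [0,0,0],"rot": [0,0,0]},{"offset": [0,0,-0.3],"rot": [0,0,0]},{"offset": [0,0,-0.6],"rot": [0,0,0]},{"offset": [0,0,-0.8],"rot": [0,0,0]},{"offset": [0,0,-0.8],"rot": [0,0,0]}], "hand": 1}}

```text
time: 6.15
position: [0.4368, 0.0462, 0.0196]
tool_rot: [-0.064, 0.998, 0.0, -0.0]
ft_force: [-0.2, 1.2, -0.3]
grip_width: 0.0868
grip_force: 0.0
```

>>> {"method": "apply_moves", "body": {"series": [{"offset": [0,0,-0.4],"rot": [0,0,0]},{"offset": [0,0,-0.8],"rot": [0,0,0]},{"offset": [0,0,-1.2],"rot": [0,0,0]},{"offset": [0,0,-1.6],"rot": [0,0,0]},{"offset": [0,0,-1.9],"rot": [0,0,0]},{"offset": [0,0,-1.9],"rot": [0,0,0]}]}}

```text
time: 6.75
position: [0.4367, 0.0463, 0.0005]
tool_rot: [-0.064, 0.998, 0.0, -0.0]
ft_force: [-0.2, -0.0, -0.1]
grip_width: 0.0874
grip_force: 0.0
```

>>> {"method": "apply_moves", "body": {"series": [{"offset": [0,0,0],"rot": [0,0,0]},{"offset": [0,0,0],"rot": [0,0,0]},{"offset": [0,0,0],"rot": [0,0,0]},{"offset": [0,0,0],"rot": [0,0,0]},{"offset": [0,0,0],"rot": [0,0,0]},{"offset": [0,0,0],"rot": [0,0,0]}], "hand": 0, "newtons": 25}}

```text
time: 7.35
position: [0.4371, 0.0462, 0.0011]
tool_rot: [-0.064, 0.998, -0.0, 0.0]
ft_force: [-0.6, -0.2, 1.1]
grip_width: 0.0597
grip_force: 25.0
```

Gripped at 59.7 mm with 25 N, so this is confirmed: the tips are about 10 mm above the reported TCP z. I lift and carry to the yellow tray.

>>> {"method": "apply_moves", "body": {"series": [{"offset": [0,0,1.5],"rot": [0,0,0]},{"offset": [0,0,4],"rot": [0,0,0]},{"offset": [0,0,6.5],"rot": [0,0,0]},{"offset": [0,0,8],"rot": [0,0,0]},{"offset": [2,-1,8],"rot": [0,0,-2]},{"offset": [4.5,-2.3,8],"rot": [0,0,-4]},{"offset": [7,-3.6,8],"rot": [0,0,-6]},{"offset": [9.5,-4.9,8],"rot": [0,0,-8]},{"offset": [12,-6.2,8],"rot": [0,0,-10]},{"offset": [14.5,-7.5,8],"rot": [0,0,-12]},{"offset": [17,-8.8,8],"rot": [0,0,-13.8]},{"offset": [19,-9.8,8],"rot": [0,0,-13.8]},{"offset": [19.6,-10.1,8],"rot": [0,0,-13.8]},{"offset": [19.6,-10.1,8],"rot": [0,0,-13.8]},{"offset": [19.6,-10.1,8],"rot": [0,0,-13.8]},{"offset": [19.6,-10.1,8],"rot": [0,0,-13.8]}]}}

```text
time: 8.95
position: [0.6313, -0.0538, 0.0806]
tool_rot: [0.056, 0.998, 0.0, -0.001]
ft_force: [0.5, 0.1, -1.6]
grip_width: 0.0594
grip_force: 25.0
```

```bash
python3 look.py wrist w3.png yellow_tray cork_block
```

```text
t 8.95 tcp [ 0.6313 -0.0538  0.0806] yaw_y 83.6 zax [-0.0024  0.0007 -1.    ] w 0.0594 f [ 0.5  0.1 -1.6]
cork_block 0.62 [ 0.6299 -0.056   0.076 ]
cork_block 0.23 [0.6247 0.2904 0.0017]
```

View pics/w3.png

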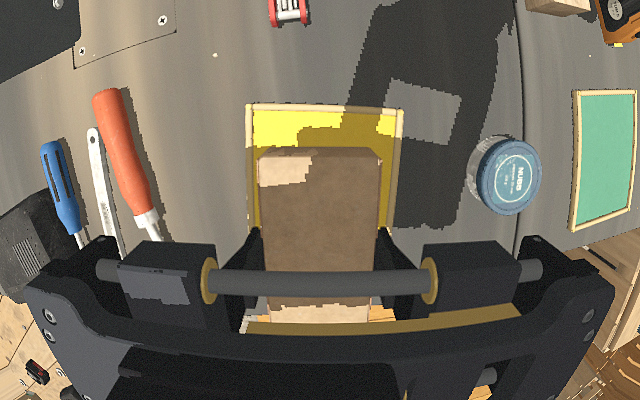

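Wrist view: the block is held straight over the yellow tray. The near tray corners are at (247,103) and (402,108), and I'll check the tray pose from them. The tin is at (508,175).

```bash
cat >> look.py <<'E'
def unfish(k,uv,z):
    d=(np.atleast_2d(uv)-k["K"][[0,1],[2,2]])/309.707; th=np.linalg.norm(d,axis=1)[:,None]
    r=np.c_[np.sin(th)*d/th,np.cos(th)]@k["R"]; C=-k["R"].T@k["t"]
    return C+r*((z-C[2])/r[:,2:])
E
python3 - <<'E'
from look import *
k=vision.calibration("wrist")
P=unfish(k,[(247,104),(402,109)],.01); print(P, np.linalg.norm(P[0]-P[1]))
e=P[0]-P[1]; a=np.arctan2(e[1],e[0]); 
print("edge yaw",np.degrees(a)); m=P.mean(0)
n=np.array([e[1],-e[0],0])/np.linalg.norm(e); n*=np.sign(n[0])
print("tray centre",m+.08*n)
E
```

```text
[[ 0.5477 -0.1026  0.01  ]
 [ 0.5651  0.0197  0.01  ]] 0.12361209994224032
edge yaw -98.11835094108736
tray centre [ 0.6356 -0.0528  0.01  ]
```

>>> {"method": "apply_moves", "body": {"series": [{"offset": [0.1,0,-2],"rot": [0,0,-1]},{"offset": [0.1,0,-4],"rot": [0,0,-1]},{"offset": [0.1,0,-5.5],"rot": [0,0,-1]},{"offset": [0.1,0,-6.5],"rot": [0,0,-1]},{"offset": [0.1,0,-7],"rot": [0,0,-1]},{"offset": [0.1,0,-7.3],"rot": [0,0,-1]},{"offset": [0.1,0,-7.5],"rot": [0,0,-1]},{"offset": [0.1,0,-7.5],"rot": [0,0,-1]},{"offset": [0.1,0,-7.5],"rot": [0,0,-1]}]}}

```text
time: 10.0
position: [0.6345, -0.0549, 0.0065]
tool_rot: [0.065, 0.998, -0.0, 0.001]
ft_force: [0.2, 0.0, -1.5]
grip_width: 0.0597
grip_force: 25.0
```

>>> {"method": "apply_moves", "body": {"series": [{"offset": [0,0,-0.1],"rot": [0,0,0]},{"offset": [0,0,-0.1],"rot": [0,0,0]}]}}

```text
time: 10.2
position: [0.6345, -0.0549, 0.0061]
tool_rot: [0.065, 0.998, -0.0, 0.001]
ft_force: [-0.8, 0.2, 5.5]
grip_width: 0.0595
grip_force: 25.0
```

>>> {"method": "apply_moves", "body": {"series": [{"offset": [0,0,0],"rot": [0,0,0]},{"offset": [0,0,0],"rot": [0,0,0]},{"offset": [0,0,0],"rot": [0,0,0]},{"offset": [0,0,0],"rot": [0,0,0]},{"offset": [0,0,1.5],"rot": [0,0,0]},{"offset": [0,0,4],"rot": [0,0,0]},{"offset": [0,0,8],"rot": [0,0,0]},{"offset": [0,0,12],"rot": [0,0,0]},{"offset": [0,0,14],"rot": [0,0,0]},{"offset": [0,0,14],"rot": [0,0,0]}], "hand": 0.85}}

```text
time: 11.2
position: [0.6369, -0.0554, 0.1501]
tool_rot: [0.065, 0.998, -0.001, 0.005]
ft_force: [0.7, 0.6, 0.9]
grip_width: 0.074
grip_force: 0.0
```

```bash
python3 - <<'E'
from look import *
state(); k=vision.calibration("wrist"); im=vision.camera("wrist"); cv2.imwrite("pics/w4.png",im[:,:,::-1])
for n in ("cork_block","wood_cube","yellow_tray"):
    for d in nets.spot_point("wrist",n): print(n,round(d["conf"],2),np.array(d["centre"]))
E
python3 look.py top - cork_block yellow_tray wood_cube
```

```text
t 11.2 tcp [ 0.6369 -0.0554  0.1501] yaw_y 82.5 zax [ 0.0092 -0.0025 -1.    ] w 0.074 f [0.7 0.6 0.9]
cork_block 0.9 [ 0.6347 -0.0541  0.0011]
t 11.4 tcp [ 0.6328 -0.0545  0.1437] yaw_y 82.5 zax [-0.0028  0.0007 -1.    ] w 0.074 f [-0.3 -0.8 -0.2]
wood_cube 0.56 [0.6095 0.4463 0.    ]
wood_cube 0.54 [ 0.3339  0.3178 -0.0043]
wood_cube 0.53 [ 0.4433  0.1913 -0.0016]
```

View pics/w4.png

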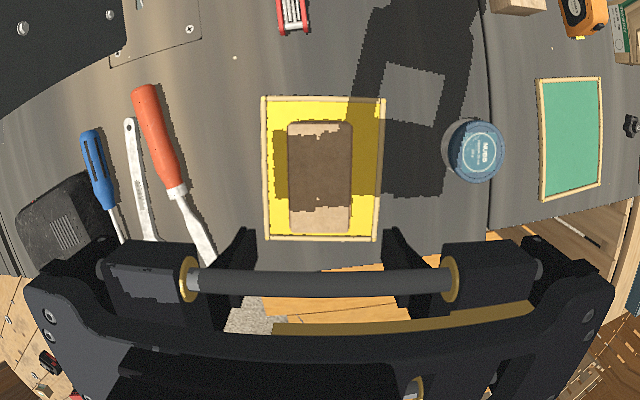

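Wrist view: the block at (320,177) lies lengthwise in the yellow tray, whose corners run from (262,97) to (378,241). I check the centring in metres.

```bash
python3 - <<'E'
from look import *
k=vision.calibration("wrist")
for P in (unfish(k,[(262,97),(385,98),(378,241),(266,240)],.01),unfish(k,[(287,121),(352,121),(349,233),(290,233)],.037)):
    print(P.mean(0), np.linalg.norm(P-np.roll(P,1,0),axis=1))
E
```

```text
[ 0.6271 -0.05    0.01  ] [0.1542 0.1218 0.1551 0.125 ]
[ 0.6267 -0.0536  0.037 ] [0.11   0.0587 0.1101 0.0589]
```

Block centred to about 4 mm. Next, the wooden cube.

>>> {"method": "apply_moves", "body": {"series": [{"offset": [-4,5.1,0],"rot": [0,0,2]},{"offset": [-7,9,0],"rot": [0,0,4]},{"offset": [-10,12.8,0],"rot": [0,0,6.8]},{"offset": [-13,16.7,0],"rot": [0,0,6.8]},{"offset": [-16,20.5,0],"rot": [0,0,6.8]},{"offset": [-19,24.4,0],"rot": [0,0,6.8]},{"offset": [-19,24.4,0],"rot": [0,0,6.8]},{"offset": [-19,24.4,0],"rot": [0,0,6.8]},{"offset": [-19,24.4,0],"rot": [0,0,6.8]},{"offset": [-19,24.4,0],"rot": [0,0,6.8]}], "hand": 1}}

```text
time: 12.6
position: [0.4458, 0.1882, 0.1449]
tool_rot: [0.007, 1.0, -0.0, 0.001]
ft_force: [-0.3, -0.1, -0.6]
grip_width: 0.0868
grip_force: 0.0
```

```bash
python3 look.py wrist w5.png wood_cube
```

```text
t 12.6 tcp [0.4458 0.1882 0.1449] yaw_y 89.2 zax [ 0.0014 -0.0001 -1.    ] w 0.0868 f [-0.3 -0.1 -0.6]
wood_cube 0.86 [0.4437 0.1915 0.0008]
wood_cube 0.8 [ 0.3312  0.3161 -0.0041]
wood_cube 0.74 [0.3519 0.1584 0.0022]
```

View pics/w5.png

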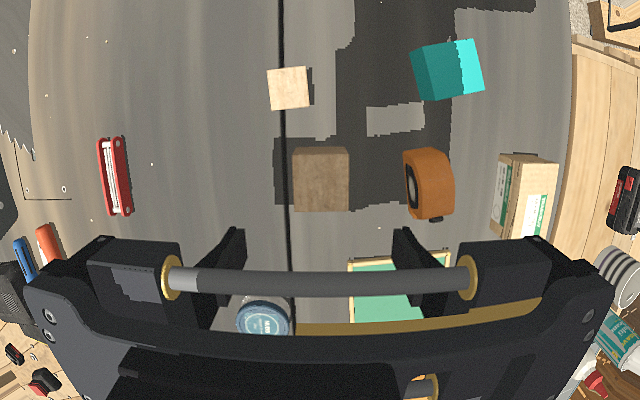

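Wrist view: the large cube (top corners (293,153) to (349,211)) is straight between the fingers. The tape is at (428,183) and the small cube at (288,87).

```bash
python3 - <<'E'
from look import *
k=vision.calibration("wrist")
P=unfish(k,[(293,153),(349,153),(349,211),(294,211)],.045); print(P.mean(0), np.linalg.norm(P-np.roll(P,1,0),axis=1)); state()
for n in ("screw_carton","blue_tin","hex_key_set","green_tray","orange_tape"):
    for d in nets.spot_point("wrist",n): print(n,round(d["conf"],2),np.array(d["centre"]))
E
```

```text
[0.4403 0.1898 0.045 ] [0.0556 0.0503 0.0556 0.0521]
t 12.7 tcp [0.4454 0.1881 0.1449] yaw_y 89.2 zax [ 0.0006 -0.0001 -1.    ] w 0.0873 f [ 0.1  0.3 -0.1]
screw_carton 0.76 [ 0.4676  0.424  -0.0015]
blue_tin 0.88 [ 0.6237  0.1129 -0.0019]
hex_key_set 0.66 [ 0.4383 -0.0605  0.0008]
green_tray 0.55 [ 0.6222  0.2923 -0.0002]
orange_tape 0.84 [ 0.4477  0.3011 -0.0025]
```

>>> {"method": "apply_moves", "body": {"series": [{"offset": [0,0.1,-3],"rot": [0,0,0]},{"offset": [0,0.1,-6.5],"rot": [0,0,0]},{"offset": [0,0.1,-9.5],"rot": [0,0,0]},{"offset": [0,0.1,-11.5],"rot": [0,0,0]},{"offset": [0,0.1,-13],"rot": [0,0,0]},{"offset": [0,0.1,-13.9],"rot": [0,0,0]},{"offset": [0,0.1,-13.9],"rot": [0,0,0]}]}}

```text
time: 13.65
position: [0.4436, 0.19, 0.005]
tool_rot: [0.006, 1.0, -0.0, -0.001]
ft_force: [-0.0, -0.7, 0.1]
grip_width: 0.0872
grip_force: 0.0
```

>>> {"method": "apply_moves", "body": {"series": [{"offset": [0,0,0],"rot": [0,0,0]},{"offset": [0,0,0],"rot": [0,0,0]},{"offset": [0,0,0],"rot": [0,0,0]},{"offset": [0,0,0],"rot": [0,0,0]},{"offset": [0,0,0],"rot": [0,0,0]},{"offset": [0,0,0],"rot": [0,0,0]},{"offset": [0,0,0],"rot": [0,0,0]}], "hand": 0, "newtons": 25}}

```text
time: 14.35
position: [0.4442, 0.1902, 0.0063]
tool_rot: [0.006, 1.0, 0.0, 0.0]
ft_force: [-0.8, -0.6, 3.8]
grip_width: 0.0516
grip_force: 24.9
```

Gripped at 51.6 mm. Carry to the block.

>>> {"method": "apply_moves", "body": {"series": [{"offset": [0,0,2],"rot": [0,0,0]},{"offset": [0,0,5],"rot": [0,0,0]},{"offset": [0,0,8],"rot": [0,0,0]},{"offset": [2,-2.5,9],"rot": [0,0,-1]},{"offset": [4,-5,9],"rot": [0,0,-2]},{"offset": [6,-7.7,9],"rot": [0,0,-3]},{"offset": [8,-10.3,9],"rot": [0,0,-4]},{"offset": [10,-12.9,9],"rot": [0,0,-5]},{"offset": [12,-15.5,9],"rot": [0,0,-6]},{"offset": [14,-18,9],"rot": [0,0,-6.8]},{"offset": [16,-20.6,9],"rot": [0,0,-6.8]},{"offset": [18,-23.2,9],"rot": [0,0,-6.8]},{"offset": [19,-24.5,9],"rot": [0,0,-6.8]},{"offset": [19,-24.5,9],"rot": [0,0,-6.8]},{"offset": [19,-24.5,8],"rot": [0,0,-6.8]},{"offset": [19,-24.5,6],"rot": [0,0,-6.8]},{"offset": [19,-24.5,5],"rot": [0,0,-6.8]},{"offset": [19,-24.5,4.2],"rot": [0,0,-6.8]},{"offset": [19,-24.5,3.8],"rot": [0,0,-6.8]},{"offset": [19,-24.5,3.8],"rot": [0,0,-6.8]}]}}

```text
time: 16.35
position: [0.6337, -0.0539, 0.0445]
tool_rot: [0.065, 0.998, 0.0, -0.0]
ft_force: [-0.0, -0.3, 0.8]
grip_width: 0.0522
grip_force: 24.9
```

>>> {"method": "apply_moves", "body": {"series": [{"offset": [0,0,0],"rot": [0,0,0]},{"offset": [0,0,-0.1],"rot": [0,0,0]},{"offset": [0,0,-0.1],"rot": [0,0,0]}]}}

```text
time: 16.65
position: [0.6339, -0.0541, 0.0444]
tool_rot: [0.065, 0.998, 0.0, -0.0]
ft_force: [-4.1, 2.2, 8.4]
grip_width: 0.0518
grip_force: 25.0
```

>>> {"method": "apply_moves", "body": {"series": [{"offset": [0,0,0],"rot": [0,0,0]},{"offset": [0,0,0],"rot": [0,0,0]},{"offset": [0,0,0],"rot": [0,0,0]},{"offset": [0,0,0],"rot": [0,0,0]},{"offset": [0,0,1.5],"rot": [0,0,0]},{"offset": [0,0,4],"rot": [0,0,0]},{"offset": [0,0,8],"rot": [0,0,0]},{"offset": [0,0,11.7],"rot": [0,0,0]},{"offset": [0,0,11.7],"rot": [0,0,0]}], "hand": 0.9}}

```text
time: 17.55
position: [0.6385, -0.0559, 0.1672]
tool_rot: [0.065, 0.998, -0.001, 0.007]
ft_force: [0.9, -1.1, -0.7]
grip_width: 0.0782
grip_force: 0.0
```

>>> {"method": "apply_moves", "body": {"series": [{"offset": [-1.7,4.8,0],"rot": [0,0,2]},{"offset": [-3.3,9.6,0],"rot": [0,0,4]},{"offset": [-5,14.4,0],"rot": [0,0,6]},{"offset": [-6.7,19.2,0],"rot": [0,0,8]},{"offset": [-8.4,24,0],"rot": [0,0,10.1]},{"offset": [-10,28.8,0],"rot": [0,0,10.1]},{"offset": [-11.7,33.6,0],"rot": [0,0,10.1]},{"offset": [-13.4,38.4,0],"rot": [0,0,10.1]},{"offset": [-15,43.2,0],"rot": [0,0,10.1]},{"offset": [-16.8,48.2,0],"rot": [0,0,10.1]},{"offset": [-16.8,48.2,0],"rot": [0,0,10.1]},{"offset": [-16.8,48.2,0],"rot": [0,0,10.1]},{"offset": [-16.8,48.2,0],"rot": [0,0,10.1]},{"offset": [-16.8,48.2,0],"rot": [0,0,10.1]}], "hand": 1}}

```text
time: 18.95
position: [0.4668, 0.4253, 0.1599]
tool_rot: [-0.022, 1.0, -0.0, -0.0]
ft_force: [-0.2, 1.1, 0.8]
grip_width: 0.0869
grip_force: 0.0
```

```bash
python3 look.py wrist w6.png screw_carton green_tray; python3 look.py top t6.png wood_cube cork_block screw_carton blue_tin yellow_tray; python3 - <<'E'
from fit import *
im=cv2.imread("pics/t6.png")[:,:,::-1];k=vision.calibration("top")
p,i,v=fit(im,k,"hex_key_set",.4375,-.061); print(p,i)
p,i,v=fit(im,k,"green_tray",.623,.287); print(p,i)
E
```

```text
t 18.95 tcp [0.4668 0.4253 0.1599] yaw_y 92.5 zax [-0.0004 -0.0009 -1.    ] w 0.0869 f [-0.2  1.1  0.8]
screw_carton 0.86 [ 0.4655  0.428  -0.0021]
t 19.1 tcp [0.4669 0.4257 0.16  ] yaw_y 92.5 zax [-0.0001 -0.0003 -1.    ] w 0.0874 f [ 0.1  0.5 -0.4]
wood_cube 0.85 [ 0.631  -0.0492  0.0366]
wood_cube 0.62 [ 0.3519  0.1652 -0.0017]
wood_cube 0.26 [ 0.6296 -0.0539 -0.0001]
cork_block 0.8 [ 0.6358 -0.0533  0.0046]
blue_tin 0.77 [0.6246 0.1167 0.0018]
yellow_tray 0.79 [ 0.6326 -0.0551 -0.0019]
[ 0.43596929 -0.06109016 -1.62031167] 0.8723109458178371
[0.62300613 0.28546133 0.06468855] 0.9770329239789783
```

The cube is on the block (z 0.037). The carton agrees at (0.466, 0.427). Descend and grasp.

>>> {"method": "apply_moves", "body": {"series": [{"offset": [0,0.1,-3],"rot": [0,0,0]},{"offset": [0,0.1,-6.5],"rot": [0,0,0]},{"offset": [0,0.1,-9.5],"rot": [0,0,0]},{"offset": [0,0.1,-12],"rot": [0,0,0]},{"offset": [0,0.1,-14],"rot": [0,0,0]},{"offset": [0,0.1,-15],"rot": [0,0,0]},{"offset": [0,0.1,-15],"rot": [0,0,0]}]}}

```text
time: 20.1
position: [0.4652, 0.4276, 0.0085]
tool_rot: [-0.023, 1.0, -0.001, -0.001]
ft_force: [0.3, 0.9, -0.4]
grip_width: 0.087
grip_force: 0.0
```

>>> {"method": "apply_moves", "body": {"series": [{"offset": [0,0,0],"rot": [0,0,0]},{"offset": [0,0,0],"rot": [0,0,0]},{"offset": [0,0,0],"rot": [0,0,0]},{"offset": [0,0,0],"rot": [0,0,0]},{"offset": [0,0,0],"rot": [0,0,0]},{"offset": [0,0,0],"rot": [0,0,0]},{"offset": [0,0,0],"rot": [0,0,0]}], "hand": 0, "newtons": 30}}

```text
time: 20.8
position: [0.4663, 0.4283, 0.0105]
tool_rot: [-0.023, 1.0, 0.0, 0.0]
ft_force: [-0.7, -1.1, 4.0]
grip_width: 0.055
grip_force: 29.9
```

>>> {"method": "apply_moves", "body": {"series": [{"offset": [0,0,2],"rot": [0,0,0]},{"offset": [0,0,5],"rot": [0,0,0]},{"offset": [0,0,8],"rot": [0,0,0]},{"offset": [1,-0.9,9],"rot": [0,0,0]},{"offset": [3,-2.7,9],"rot": [0,0,0]},{"offset": [5,-4.5,9],"rot": [0,0,0]},{"offset": [7,-6.3,9],"rot": [0,0,1.2]},{"offset": [9,-8.1,9],"rot": [0,0,1.2]},{"offset": [11,-9.9,9],"rot": [0,0,1.2]},{"offset": [13,-11.7,9],"rot": [0,0,1.2]},{"offset": [15,-13.5,9],"rot": [0,0,1.2]},{"offset": [15.7,-14.1,9],"rot": [0,0,1.2]},{"offset": [15.7,-14.1,9],"rot": [0,0,1.2]},{"offset": [15.7,-14.1,7],"rot": [0,0,1.2]},{"offset": [15.7,-14.1,5],"rot": [0,0,1.2]},{"offset": [15.7,-14.1,3],"rot": [0,0,1.2]},{"offset": [15.7,-14.1,1.6],"rot": [0,0,1.2]},{"offset": [15.7,-14.1,0.9],"rot": [0,0,1.2]},{"offset": [15.7,-14.1,0.6],"rot": [0,0,1.2]},{"offset": [15.7,-14.1,0.6],"rot": [0,0,1.2]}]}}

```text
time: 22.8
position: [0.6229, 0.2878, 0.0167]
tool_rot: [-0.034, 0.999, 0.0, 0.0]
ft_force: [0.3, 0.3, -6.4]
grip_width: 0.0548
grip_force: 29.9
```

>>> {"method": "apply_moves", "body": {"series": [{"offset": [0,0,0],"rot": [0,0,0]},{"offset": [0,0,-0.1],"rot": [0,0,0]},{"offset": [0,0,-0.1],"rot": [0,0,0]}]}}

```text
time: 23.1
position: [0.6238, 0.2877, 0.0166]
tool_rot: [-0.033, 0.999, 0.0, 0.001]
ft_force: [-2.6, 0.9, 5.2]
grip_width: 0.0546
grip_force: 29.9
```

>>> {"method": "apply_moves", "body": {"series": [{"offset": [0,0,0],"rot": [0,0,0]},{"offset": [0,0,0],"rot": [0,0,0]},{"offset": [0,0,0],"rot": [0,0,0]},{"offset": [0,0,0],"rot": [0,0,0]},{"offset": [0,0,2],"rot": [0,0,0]},{"offset": [0,0,5],"rot": [0,0,0]},{"offset": [0,0,10],"rot": [0,0,0]},{"offset": [0,0,14.5],"rot": [0,0,0]},{"offset": [0,-3,14.5],"rot": [0,0,0]},{"offset": [0,-7,14.5],"rot": [0,0,0]},{"offset": [0.2,-11,14.5],"rot": [0,0,0]},{"offset": [0.2,-15,14.5],"rot": [0,0,0]},{"offset": [0.2,-17.2,14.5],"rot": [0,0,0]},{"offset": [0.2,-17.2,14.5],"rot": [0,0,0]},{"offset": [0.2,-17.2,14.5],"rot": [0,0,0]},{"offset": [0.2,-17.2,14.5],"rot": [0,0,0]},{"offset": [0.2,-17.2,14.5],"rot": [0,0,0]}], "hand": 1}}

```text
time: 24.8
position: [0.6249, 0.1166, 0.1599]
tool_rot: [-0.034, 0.999, 0.0, 0.0]
ft_force: [0.0, 0.6, 0.1]
grip_width: 0.0869
grip_force: 0.0
```

```bash
python3 - <<'E'
from look import *
from fit import fit
state(); k=vision.calibration("wrist"); im=vision.camera("wrist"); cv2.imwrite("pics/w7.png",im[:,:,::-1])
for n in ("blue_tin","screw_carton"):
    for d in nets.spot_point("wrist",n): print(n,round(d["conf"],2),np.array(d["centre"]))
j=im.astype(int); m=((j[...,2]-j[...,0])>15).astype(np.uint8); m=cv2.morphologyEx(m,cv2.MORPH_CLOSE,np.ones((9,9)))
n,l,st,ce=cv2.connectedComponentsWithStats(m)
u,v=fish(k,[.625,.115,.034])[0]; i=min(range(1,n),key=lambda i:np.hypot(*(ce[i]-[u,v]))-.5*st[i,4]**.5)
c=max(cv2.findContours((l==i).astype(np.uint8),0,2)[0],key=len)[:,0,:]
P=unfish(k,c.astype(float),.034)[:,:2].astype(np.float32); print(st[i],"lid circle",cv2.minEnclosingCircle(P),np.mean(P,0))
t=vision.camera("top");kt=vision.calibration("top")
for d in nets.spot_point("top","screw_carton")+nets.spot_point("top","blue_tin"): print(d["conf"],np.array(d["centre"]))
E
```

```text
t 24.8 tcp [0.6249 0.1166 0.1599] yaw_y 93.9 zax [ 0.      0.0003 -1.    ] w 0.0869 f [0.  0.6 0.1]
blue_tin 0.9 [ 0.6273  0.1099 -0.0017]
screw_carton 0.65 [0.6234 0.2851 0.0043]
[ 285  147   66   65 3255] lid circle ((0.6242954134941101, 0.11454349011182785), 0.03360448032617569) [0.6252 0.1145]
0.61 [0.6246 0.2864 0.0055]
0.62 [0.6251 0.1164 0.0008]
```

The lid circle is (0.624, 0.1145) with r = 33.6 mm, so it's centred. The carton sits at (0.624, 0.286). Grasp the tin.

>>> {"method": "apply_moves", "body": {"series": [{"offset": [0,0,-4],"rot": [0,0,0]},{"offset": [0,0,-8],"rot": [0,0,0]},{"offset": [0,0,-11],"rot": [0,0,0]},{"offset": [0,0,-13],"rot": [0,0,0]},{"offset": [0,0,-14.5],"rot": [0,0,0]},{"offset": [0,0,-15.6],"rot": [0,0,0]},{"offset": [0,0,-16.1],"rot": [0,0,0]},{"offset": [0,0,-16.1],"rot": [0,0,0]}]}}

```text
time: 25.9
position: [0.6251, 0.1152, -0.0012]
tool_rot: [-0.033, 0.999, 0.0, -0.0]
ft_force: [-0.5, -0.5, 0.3]
grip_width: 0.0873
grip_force: 0.0
```

>>> {"method": "apply_moves", "body": {"series": [{"offset": [0,0,0],"rot": [0,0,0]},{"offset": [0,0,0],"rot": [0,0,0]},{"offset": [0,0,0],"rot": [0,0,0]},{"offset": [0,0,0],"rot": [0,0,0]},{"offset": [0,0,0],"rot": [0,0,0]},{"offset": [0,0,0],"rot": [0,0,0]}], "hand": 0, "newtons": 20}}

```text
time: 26.5
position: [0.6255, 0.1152, -0.0003]
tool_rot: [-0.033, 0.999, -0.0, 0.001]
ft_force: [-1.3, -0.2, 4.5]
grip_width: 0.0667
grip_force: 20.0
```

>>> {"method": "apply_moves", "body": {"series": [{"offset": [0,0,2],"rot": [0,0,0]},{"offset": [0,0,5],"rot": [0,0,0]},{"offset": [0,0,8],"rot": [0,0,0]},{"offset": [0,0.5,10],"rot": [0,0,0]},{"offset": [0,3,10.5],"rot": [0,0,0]},{"offset": [0,5.5,10.5],"rot": [0,0,0]},{"offset": [-0.1,8,10.5],"rot": [0,0,0]},{"offset": [-0.1,10.5,10.5],"rot": [0,0,0]},{"offset": [-0.1,13,10.5],"rot": [0,0,0]},{"offset": [-0.1,15.5,10.5],"rot": [0,0,0]},{"offset": [-0.1,17.2,10.5],"rot": [0,0,0]},{"offset": [-0.1,17.2,10.5],"rot": [0,0,0]},{"offset": [-0.1,17.2,10],"rot": [0,0,0]},{"offset": [-0.1,17.2,8.5],"rot": [0,0,0]},{"offset": [-0.1,17.2,7.3],"rot": [0,0,0]},{"offset": [-0.1,17.2,6.5],"rot": [0,0,0]},{"offset": [-0.1,17.2,6],"rot": [0,0,0]},{"offset": [-0.1,17.2,5.8],"rot": [0,0,0]},{"offset": [-0.1,17.2,5.8],"rot": [0,0,0]}]}}

```text
time: 28.4
position: [0.6243, 0.287, 0.057]
tool_rot: [-0.033, 0.999, 0.0, 0.0]
ft_force: [-0.0, 0.7, -1.3]
grip_width: 0.067
grip_force: 20.0
```

>>> {"method": "apply_moves", "body": {"series": [{"offset": [0,0,0],"rot": [0,0,0]},{"offset": [0,0,-0.1],"rot": [0,0,0]},{"offset": [0,0,-0.1],"rot": [0,0,0]}]}}

```text
time: 28.7
position: [0.6246, 0.2875, 0.0567]
tool_rot: [-0.033, 0.999, 0.0, 0.001]
ft_force: [0.7, 0.1, 1.6]
grip_width: 0.067
grip_force: 20.0
```

>>> {"method": "apply_moves", "body": {"series": [{"offset": [0,0,0],"rot": [0,0,0]},{"offset": [0,0,0],"rot": [0,0,0]},{"offset": [0,0,0],"rot": [0,0,0]},{"offset": [0,0,0],"rot": [0,0,0]},{"offset": [0,0,2],"rot": [0,0,0]},{"offset": [0,0,5],"rot": [0,0,0]},{"offset": [0,0,9],"rot": [0,0,0]},{"offset": [0,0,12.4],"rot": [0,0,0]},{"offset": [0,0,12.4],"rot": [0,0,0]}], "hand": 1}}

```text
time: 29.6
position: [0.6279, 0.2884, 0.1864]
tool_rot: [-0.033, 0.999, 0.001, 0.006]
ft_force: [1.0, 0.1, 0.8]
grip_width: 0.087
grip_force: 0.0
```

>>> {"method": "apply_moves", "body": {"series": [{"offset": [-2.3,-4.3,0],"rot": [0,0,-2]},{"offset": [-4.7,-8.7,0],"rot": [0,0,-4]},{"offset": [-7,-13,0],"rot": [0,0,-6.7]},{"offset": [-9.3,-17.4,0],"rot": [0,0,-6.7]},{"offset": [-11.7,-21.7,0],"rot": [0,0,-6.7]},{"offset": [-14,-26.1,0],"rot": [0,0,-6.7]},{"offset": [-16.3,-30.4,0],"rot": [0,0,-6.7]},{"offset": [-18.7,-34.8,-2],"rot": [0,0,-6.7]},{"offset": [-18.7,-34.8,-4],"rot": [0,0,-6.7]},{"offset": [-18.7,-34.8,-4],"rot": [0,0,-6.7]},{"offset": [-18.7,-34.8,-4],"rot": [0,0,-6.7]},{"offset": [-18.7,-34.8,-4],"rot": [0,0,-6.7]}]}}

```text
time: 30.8
position: [0.438, -0.0603, 0.1405]
tool_rot: [0.024, 1.0, -0.0, 0.001]
ft_force: [0.4, -0.6, -0.3]
grip_width: 0.0871
grip_force: 0.0
```

```bash
python3 - <<'E'
from look import *
from fit import fit
state(); k=vision.calibration("wrist"); im=vision.camera("wrist"); cv2.imwrite("pics/w8.png",im[:,:,::-1])
for n in ("hex_key_set",):
    for d in nets.spot_point("wrist",n): print(n,round(d["conf"],2),np.array(d["centre"]))
t=vision.camera("top");kt=vision.calibration("top"); cv2.imwrite("pics/t8.png",t[:,:,::-1])
for n in ("screw_carton","blue_tin","hex_key_set","green_tray"):
  for d in nets.spot_point("top",n): print(n,d["conf"],np.array(d["centre"]))
def pix(img,cond):
    j=img.astype(int); m=cond(j).astype(np.uint8); return cv2.connectedComponentsWithStats(cv2.morphologyEx(m,cv2.MORPH_CLOSE,np.ones((9,9))))
n,l,st,ce=pix(im,lambda j:(j[...,0]-j[...,2]>50)&(j[...,0]>j[...,1]*1.8))
u,v=fish(k,[.4375,-.061,.022])[0]; i=min(range(1,n),key=lambda i:np.hypot(*(ce[i]-[u,v]))-.5*st[i,4]**.5)
c=np.argwhere(l==i)[:,::-1].astype(float); P=unfish(k,c,.022)[:,:2].astype(np.float32)*1000
print(st[i],(u,v),"hex rect",cv2.minAreaRect(P))
E
```

```text
t 30.8 tcp [ 0.438  -0.0603  0.1405] yaw_y 87.2 zax [ 0.0013 -0.0004 -1.    ] w 0.0871 f [ 0.4 -0.6 -0.3]
hex_key_set 0.61 [ 0.439  -0.0629 -0.0004]
screw_carton 0.72 [0.6245 0.2863 0.0052]
blue_tin 0.76 [0.6245 0.2873 0.0566]
hex_key_set 0.81 [ 0.1649  0.3013 -0.0001]
green_tray 0.62 [0.6234 0.2863 0.003 ]
[303 132   9  94 454] (np.float64(318.70826108213123), np.float64(182.12401868908643)) hex rect ((435.2190246582031, -71.86397552490234), (4.970700263977051, 95.06654357910156), 89.17520904541016)
```

>>> {"method": "apply_moves", "body": {"series": [{"offset": [0,0,-4],"rot": [0,0,0]},{"offset": [0,0,-7.5],"rot": [0,0,0]},{"offset": [0,0,-10.5],"rot": [0,0,0]},{"offset": [0,0,-12.5],"rot": [0,0,0]},{"offset": [0,0,-13.6],"rot": [0,0,0]},{"offset": [0,0,-14],"rot": [0,0,0]},{"offset": [0,0,-14.3],"rot": [0,0,0]},{"offset": [0,0,-14.5],"rot": [0,0,0]},{"offset": [0,0,-14.5],"rot": [0,0,0]}]}}

```text
time: 32.05
position: [0.4375, -0.061, -0.0045]
tool_rot: [0.025, 1.0, -0.0, 0.001]
ft_force: [0.3, 0.2, 0.4]
grip_width: 0.0872
grip_force: 0.0
```

>>> {"method": "apply_moves", "body": {"series": [{"offset": [0,0,0],"rot": [0,0,0]},{"offset": [0,0,0],"rot": [0,0,0]},{"offset": [0,0,0],"rot": [0,0,0]},{"offset": [0,0,0],"rot": [0,0,0]},{"offset": [0,0,0],"rot": [0,0,0]},{"offset": [0,0,0],"rot": [0,0,0]},{"offset": [0,0,0],"rot": [0,0,0]},{"offset": [0,0,0],"rot": [0,0,0]},{"offset": [0,0,0],"rot": [0,0,0]},{"offset": [0,0,0],"rot": [0,0,0]}], "hand": 0, "newtons": 20}}

```text
time: 33.05
position: [0.437, -0.0608, -0.0051]
tool_rot: [0.025, 1.0, 0.0, -0.0]
ft_force: [0.7, -0.4, 0.6]
grip_width: 0.0275
grip_force: 19.8
```

>>> {"method": "apply_moves", "body": {"series": [{"offset": [0,0,2],"rot": [0,0,0]},{"offset": [0,0,5],"rot": [0,0,0]},{"offset": [0,0,9],"rot": [0,0,0]},{"offset": [0,0,13],"rot": [0,0,0]},{"offset": [1,1.9,14],"rot": [0,0,1]},{"offset": [2.5,4.6,14],"rot": [0,0,2]},{"offset": [4,7.4,14],"rot": [0,0,3]},{"offset": [5.5,10.2,14],"rot": [0,0,4]},{"offset": [7,13,14],"rot": [0,0,5]},{"offset": [8.5,15.8,14],"rot": [0,0,6]},{"offset": [10,18.6,14],"rot": [0,0,6.7]},{"offset": [11.5,21.3,14],"rot": [0,0,6.7]},{"offset": [13,24.1,14],"rot": [0,0,6.7]},{"offset": [14.5,26.9,14],"rot": [0,0,6.7]},{"offset": [16,29.7,14],"rot": [0,0,6.7]},{"offset": [17.5,32.5,14],"rot": [0,0,6.7]},{"offset": [18.7,34.8,14],"rot": [0,0,6.7]},{"offset": [18.7,34.8,14],"rot": [0,0,6.7]},{"offset": [18.7,34.8,14],"rot": [0,0,6.7]},{"offset": [18.7,34.8,14],"rot": [0,0,6.7]}]}}

```text
time: 35.05
position: [0.6228, 0.2862, 0.1342]
tool_rot: [-0.033, 0.999, -0.001, -0.001]
ft_force: [0.4, -0.3, -0.5]
grip_width: 0.0273
grip_force: 19.8
```

>>> {"method": "apply_moves", "body": {"series": [{"offset": [0,0,-1.5],"rot": [0,0,0]},{"offset": [0,0,-3],"rot": [0,0,0]},{"offset": [0,0,-3.8],"rot": [0,0,0]},{"offset": [0,0,-4.4],"rot": [0,0,0]},{"offset": [0,0,-4.7],"rot": [0,0,0]},{"offset": [0,0,-4.8],"rot": [0,0,0]},{"offset": [0,0,-4.8],"rot": [0,0,0]}]}}

```text
time: 35.75
position: [0.6243, 0.2873, 0.0871]
tool_rot: [-0.033, 0.999, 0.0, 0.0]
ft_force: [-0.5, -0.0, -1.2]
grip_width: 0.0273
grip_force: 19.8
```

```bash
python3 look.py wrist w9.png blue_tin hex_key_set screw_carton
```

```text
t 35.75 tcp [0.6243 0.2873 0.0871] yaw_y 93.8 zax [ 0.0005  0.0001 -1.    ] w 0.0273 f [-0.5 -0.  -1.2]
blue_tin 0.62 [0.6257 0.2864 0.0519]
blue_tin 0.53 [0.629  0.2887 0.0913]
hex_key_set 0.72 [ 0.6056  0.4397 -0.002 ]
hex_key_set 0.69 [0.6253 0.2851 0.0908]
screw_carton 0.52 [ 0.6355 -0.0537  0.002 ]
```

View pics/w9.png

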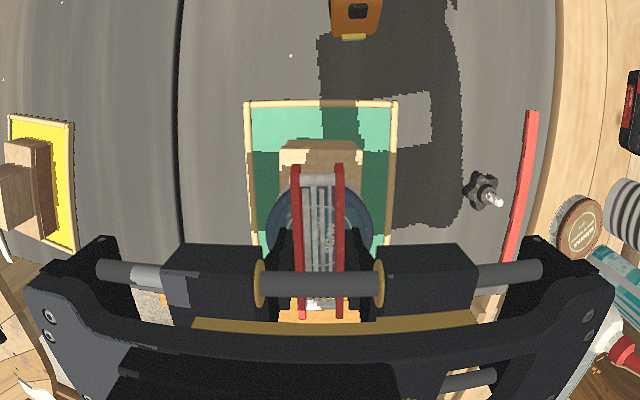

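Wrist view: the hex set (319,240) is centred over the tin and carton in the green tray, and the cube is on the block in the yellow tray at left. Lower the last millimetre and release, opening only a little.

>>> {"method": "apply_moves", "body": {"series": [{"offset": [0,0,-0.1],"rot": [0,0,0]},{"offset": [0,0,-0.15],"rot": [0,0,0]},{"offset": [0,0,-0.15],"rot": [0,0,0]}]}}

```text
time: 36.25
position: [0.6242, 0.2873, 0.0858]
tool_rot: [-0.033, 0.999, 0.0, 0.0]
ft_force: [0.2, 0.0, -0.2]
grip_width: 0.0272
grip_force: 19.8
```

>>> {"method": "apply_moves", "body": {"series": [{"offset": [0,0,0],"rot": [0,0,0]},{"offset": [0,0,0],"rot": [0,0,0]},{"offset": [0,0,0],"rot": [0,0,0]},{"offset": [0,0,0],"rot": [0,0,0]},{"offset": [0,0,0],"rot": [0,0,0]},{"offset": [0,0,1],"rot": [0,0,0]},{"offset": [0,0,3],"rot": [0,0,0]},{"offset": [0,0,7],"rot": [0,0,0]},{"offset": [0,0,11],"rot": [0,0,0]},{"offset": [-4,0,13],"rot": [0,0,0]},{"offset": [-8,0,13],"rot": [0,0,0]},{"offset": [-12,0,13],"rot": [0,0,0]},{"offset": [-12,0,13],"rot": [0,0,0]},{"offset": [-12,0,13],"rot": [0,0,0]}], "hand": 0.6}}

```text
time: 37.65
position: [0.5037, 0.2875, 0.2167]
tool_rot: [-0.034, 0.999, 0.0, 0.001]
ft_force: [1.2, 0.2, -0.3]
grip_width: 0.0526
grip_force: 0.0
```

```bash
N="screw_carton blue_tin hex_key_set cork_block wood_cube green_tray yellow_tray orange_tape black_knob"; python3 look.py top t9.png $N; python3 look.py side s9.png $N; python3 -c "
import cv2
a=cv2.imread('pics/t9.png')[90:220,220:430];b=cv2.imread('pics/s9.png')[110:250,160:370]
r=lambda x:cv2.resize(x,(800,300) if 0 else (int(x.shape[1]*2.1),int(x.shape[0]*2.1)),interpolation=cv2.INTER_CUBIC)
import numpy as np
cv2.imwrite('pics/end.png',np.vstack([r(a),r(b)]))"
```

```text
t 37.65 tcp [0.5037 0.2875 0.2167] yaw_y 93.9 zax [ 0.0019  0.0004 -1.    ] w 0.0526 f [ 1.2  0.2 -0.3]
cork_block 0.84 [ 0.6369 -0.0543  0.003 ]
wood_cube 0.89 [ 0.6326 -0.0515  0.0394]
wood_cube 0.5 [ 0.3347  0.3183 -0.0012]
yellow_tray 0.61 [ 0.6323 -0.0528  0.0009]
black_knob 0.56 [ 0.6091  0.4445 -0.001 ]
t 38.15 tcp [0.5044 0.2871 0.2152] yaw_y 93.8 zax [-0.0003 -0.0001 -1.    ] w 0.052 f [0.2 0.1 0.3]
screw_carton 0.75 [0.6211 0.2863 0.0036]
blue_tin 0.78 [0.6277 0.2842 0.057 ]
blue_tin 0.16 [0.623  0.2844 0.0012]
hex_key_set 0.87 [0.6254 0.2897 0.093 ]
hex_key_set 0.69 [0.1616 0.2973 0.0014]
cork_block 0.9 [ 0.6366 -0.0583  0.0047]
wood_cube 0.73 [ 0.3294  0.3141 -0.0024]
wood_cube 0.57 [ 0.6343 -0.0535  0.036 ]
wood_cube 0.51 [0.351  0.16   0.0014]
green_tray 0.79 [0.6242 0.2806 0.0013]
yellow_tray 0.82 [ 0.6365 -0.0498 -0.0025]
orange_tape 0.67 [ 0.453   0.3053 -0.0015]
black_knob 0.77 [ 0.6094  0.4456 -0.0012]
```

View pics/end.png

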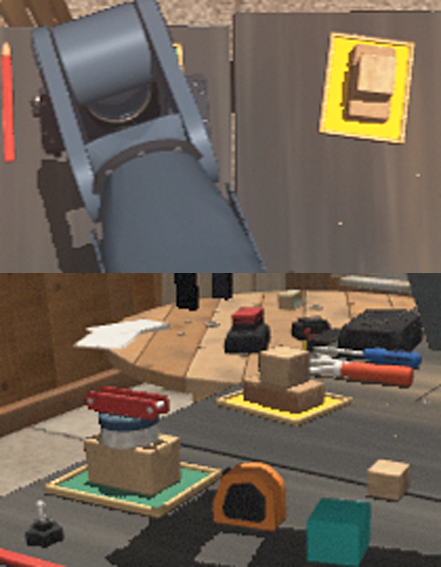

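Both piles stand level: carton, tin and hex set in the green tray at (130,440), cube on block in the yellow tray at (285,380). The tape (250,495) and the knob (42,525) are untouched, and the measured offsets are within about 4 mm. Handing in.

```bash
python3 -c "
from rig import hand_in; print(hand_in())"
```

```text
the job is handed in; nothing more can be done
None
```

Job handed in at about 38 s, though no verdict came back: both trays are packed as asked, each item measuring within about 7 mm of centre (net readings are good to about 4 mm), and the tape measure and star knob were left in place.

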